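# Pull-test a suction caddy, then load it

### The job

Before the next thing goes into the blue caddy, prove that its suction feet hold: take the spring gauge's upright black handle and pull it out until the pointer is on the yellow mark if the pumice stone is waiting on the white draining mat, or on the red mark if the glass jar is waiting there; do not pull past that mark, hold still on it for about two seconds, then ease the handle back fully home without letting it snap. Then move the thing from the white mat to the caddy's empty lowest tier, setting it down gently (not dropped), flat on the floor of the tier near its middle, the jar upright. Leave everything else where it is, including the thing on the wooden board.

Things in the scene. Friction and masses are not known exactly. Their poses are not given: they have to be found in the camera images.
- gauge (a joint): Extension of the spring gauge's slide in m: 0 = fully home, grows as the handle is pulled away from the caddy along the caddy's -y axis; the end stop is at 0.105. The pointer is on the yellow mark at 0.045 and on the red mark at 0.080. A spring pulls it home all the time: 2.3 N at home, 9 N at yellow, 14 N at red (150 N/m); let go, it snaps back.
- gauge_handle (a point): Centre of the top edge, 79 mm above the ledge, of the gauge's upright black pull handle, which moves with the slide: a plate 14 mm thick along the pull (caddy y), 56 mm wide (caddy x), from 17 mm up to 79 mm. Towards the caddy, the grey gauge case (top 43 mm above the ledge) ends 61 mm from the handle's centre at home; between them run a blade and pointer under 18 mm high. Axes as the caddy's.
- gauge_pointer (a point): Middle of the slide's pointer, a black crossbar 92 mm wide along caddy x and 4 mm along y, 16 mm above the ledge, 50 mm behind the handle's centre (towards the caddy); moves with the slide.
- mark_yellow (a point): Centre of the yellow band painted across the white scale plate (100 mm by 10 mm along the pull), 7 mm above the ledge; fixed to the caddy, 45 mm from the pointer at home.
- mark_red (a point): Centre of the red band painted across the white scale plate (100 mm by 10 mm along the pull), 7 mm above the ledge; fixed to the caddy, 80 mm from the pointer at home.
- caddy: Fixed blue plastic caddy, 150 mm wide (x), three tiers climbing along its +y like stairs. Origin on the ledge under the centre of the lowest tier. Lowest tier (empty): y -75 to 75 mm, floor 30 mm above the ledge; middle: y 75 to 195, floor 90; top: y 195 to 315, floor 150. Lips rise 12 mm over each floor at both x sides and the -y side. The spring gauge sticks out 260 mm from its -y side.
- tier_low (a point): Centre of the lowest tier's floor, on the floor surface, 30 mm above the ledge; clear space inside the lips 140 mm by 145 mm; axes as the caddy's.
- mat: White ribbed plastic draining mat, 100 mm (x) by 140 mm (y), 8 mm thick, fixed; origin at the centre of its underside. What stands here is to be loaded.
- board: Slatted brown wooden board, 100 mm (x) by 140 mm (y), 8 mm thick, fixed; origin at the centre of its underside. What stands here stays.
- jar: Round green glass jar with a white twist cap, standing, 60 mm diameter, 92 mm high, 0.2 to 0.4 kg; origin at the centre of its underside, z up. On the mat or on the board.
- pumice: Grey pumice stone, a rounded block 58 mm (x) by 100 mm (y) by 40 mm high, about 0.1 kg; origin at the centre of its underside, z up. On the mat or on the board.
- soap: Pink soap bar 60 x 85 x 26 mm on the caddy's middle tier; origin at the centre of its underside. A bystander.
- shampoo: Orange bottle 56 mm diameter, 150 mm high, on the caddy's top tier; origin at the centre of its underside. A bystander.
- loofah: Green hard plastic loofah handle, 257 mm long along its y, 18 mm high, head 64 mm across at +y, lying on the ledge; origin under the middle of its bar. A bystander.
- beaker: White ceramic cup 72 mm diameter, 100 mm high; origin at the centre of its underside. A bystander.
- nailbrush: Nail brush 40 x 100 x 30 mm; origin at the centre of its underside. A bystander.
Things that resemble listed ones, but are neither listed nor needed, are in the scene too. Leave any purple look-alike of the jar alone.

How it is judged:
By the outcome, as a careful person would: the job done as asked, in the order asked, and still so for the second after the job is handed in, with the robot touching nothing.
It also fails if it takes over 64 s, if anything falls off the work surface, if the arm or the gripper's body presses on something with over 40 N, if the wrist force passes 120 N, or if a joint passes its speed limit or range.

### The arm

A 6-joint arm with a two-finger parallel gripper is mounted at the origin on the work surface. World frame = base frame: x ahead of the robot, y to its left, z up, the work surface at z = 0. Lengths are in mm, angles in rad, forces in N, time in s.
With the tool pointing down it reaches from about 350 to 875 mm from the base axis. Payload 15.5 kg.
Tool frame: the origin (TCP) lies at the very end of the fingers, on their centre line; the grasp point (between the pads) lies 19 mm behind it; z points along the fingers, y is the line along which they close (so a half turn about z gives the same grasp; the last joint's range is limited). The gripper opens to 85 mm and grips with 20 to 120 N. Pads are 22 mm wide; open, the fingers measure 114 mm over their backs; the gripper's body (76 mm by 85 mm) begins 54 mm behind the grasp point. The pads swing forward as they close: fully open they stand 13 mm farther back than shut.
Start: joints at [-0.096, 0.494, 1.345, -0, 1.302, -0.096], TCP at [625.001, 0.003, 204.377] pointing down, gripper open.
Joint ranges: [-2.91, 2.91], [-0.82, 2.16], [0.22, 2.67], [-1.22, 4.37], [0.12, 2.79], [-3.08, 3.08]. Speed limits (rad/s): [1.89, 1.89, 2.57, 3.01, 3.01, 3.01].

### API

Orientations are given as a rotation vector (axis times angle).
In Python, from workcell import env gives the robot as it stands.
- The arm moves only by the tool jog_arm, never from a script. Its argument "commands" is one flat list of numbers, 6 for each row, row after row: the shift along the world's x, y, z normalised to -1 to 1, where 1 is 0.03 m, then the turn, a rotation vector about the world's x, y, z normalised to -1 to 1, where 1 is 0.1 rad. A call has 1 to 12 rows; each row shifts and turns the commanded pose from where the row before left it; what a row does not reach is not made up. A row lasts 1/12 s, in which the tool goes at most 41.7 mm and 7.16 degrees, less where a joint would pass 70% of its speed; a pose out of reach is approached as far as the arm can. A call with a number of a shift or a turn outside -1 to 1 is refused whole. A call with a gripper value outside its range is refused whole. "claw" is the finger opening in mm, from 0 to 85.4, set as the call begins (left out, the last holds). The fingers move at their own pace and stop on an object; "force" is the grip in N (left out, the last holds). Time passes only in rows, so rows that do not move let the fingers close. It gives the time, the measured TCP pose, the force, the opening and the grip force at its end, in the units of the state.
- env.get_obs(): the state, without advancing time (a new reading comes with each control period).
- env.snapshot(name): name is "scene" or "side" or "wrist"; returns (picture, depth): 384x512x3 uint8, red, green, blue; 384x512 float32, mm along the optical axis (not along the pixel's ray), 0 where there is no reading.
- env.calibration(name): a dict with "mtx" (3x3 intrinsics, pixels), "R" (3x3) and "t" (3): a world point X has camera coordinates R X + t. Camera axes: x right, y down, z forward; pixel columns grow to the right and rows downward; lengths in mm; the calibration is good to about 2 mm. A picture is of the moment at which its call begins: read the wrist's pose just before it. calibration takes no time and is no camera call; for the wrist camera it gives the pose at the moment of the call.
- env.sign_off(): hands the job in; it is judged then, once.
Trained networks look in the newest picture that a camera, given by its name, has taken for a name from the list of things; names that differ only in an ending like _2 or _b are one class to them, and where a whole thing is asked for, a point or a joint stands for the part that bears it (a point fixed in the world has none). Each returns a list of dicts, best first, with "score" (0 to 1); they miss things now and then, are a little off and sometimes report something else, mostly with a low value. They report only what shows in the picture. A call takes as long as a camera call. They do not tell look-alikes from the thing itself.
- env.silhouettes(camera, target): "mask" (384x512 bool, what is visible of it) and "box" ([left, top, width, height] in pixels, round what is visible of it).
The state is a dict: "t": time; "joint_positions": joint angles; "joint_velocities": joint speeds; "effort": joint torques, N m; "tool_pos": TCP position; "tcp_rot": TCP orientation; "ft_force": force on the tool from outside, world axes, zero at the start; "moment": the same for the moment, N m; "width": opening from 0.0 (shut) to 1.0 (fully open); "grip_force": force on a finger pad.
Only numpy, scipy, OpenCV 4.12 (cv2) and the standard library are available. Lean on these libraries where they do the work, as an engineer would, in place of code of your own. Each camera call takes 0.05 s, during which the arm holds its last target. There are 200 camera calls.

## Working session

There is one attempt and no reset: what is moved stays moved. The work goes in short steps, Python scripts to look and compute and a tool call to move; the robot and the scene stay as the last step left them, time stands still between calls to the robot, and variables do not carry over. Pictures are saved under pics/ and viewed, at most 10 in all, crops included, and the job is handed in when it is done.

Besides the shell and the picture viewer there is one more tool, called after "Call:" as name(argument=value, ...) on one line, values as JSON. jog_arm: Moves the arm, as the interface text tells. Its arguments: {"type":"object","properties":{"commands":{"type":"array"},"claw":{"type":"number"},"force":{"type":"number"}},"required":["commands"]}

```bash
mkdir -p pics; cat > h.py <<'E'
import numpy as np, cv2
from workcell import env
def snap(n,f=None):
    c=env.calibration(n); p,d=env.snapshot(n)
    if f: cv2.imwrite('pics/'+f,p[:,:,::-1])
    return p,d,c
def cloud(d,c,m):
    v,u=np.nonzero(m&(d>0)); z=d[v,u]
    K=np.array(c['mtx']); X=np.stack([(u-K[0,2])/K[0,0]*z,(v-K[1,2])/K[1,1]*z,z])
    return (np.array(c['R']).T@(X-np.array(c['t']).reshape(3,1))).T
E
python3 - <<'E'
from h import *
ims=[]
for n in ['scene','side']:
    p,d,c=snap(n); ims.append(p); np.savez(''+n,p=p,d=d)
    print(n,(-np.array(c['R']).T@np.array(c['t'])).round())
    for t in ['gauge_handle','caddy','mat','board','jar','pumice','loofah','beaker','nailbrush','soap','shampoo']:
        for r in env.silhouettes(n,t)[:3]:
            if r['score']<.3: continue
            P=cloud(d,c,r['mask'])
            if len(P)<5: continue
            print(t,round(r['score'],2),r['box'],len(P),np.median(P,0).round(),np.percentile(P,2,0).round(),np.percentile(P,98,0).round())
for n,p in zip('ab',ims): cv2.imwrite(f'pics/{n}.png',cv2.resize(p[:,:,::-1],(768,576)))
print(env.get_obs())
E
```

```text
scene [ 1387. -1000.   950.]
gauge_handle 0.59 [273.3, 212.8, 28.2, 16.8] 325 [596.  14.  50.] [567.   7.  11.] [620.  71.  82.]
caddy 0.62 [252.3, 127.2, 117.8, 125.0] 4970 [570. 285.  43.] [454. -80.   4.] [638. 554. 162.]
caddy 0.51 [271.5, 208.7, 29.5, 23.0] 400 [594.  16.  44.] [510.   7.   0.] [620.  98.  82.]
mat 0.62 [175.2, 266.6, 59.7, 44.7] 853 [ 623. -348.    7.] [ 555. -394.    2.] [ 655. -258.   13.]
mat 0.57 [85.7, 266.3, 33.1, 24.4] 475 [ 364. -510.   29.] [ 336. -546.    1.] [ 378. -455.   34.]
board 0.75 [143.0, 252.4, 52.5, 38.6] 534 [ 483. -372.    8.] [ 416. -401.    1.] [ 519. -271.   13.]
jar 0.96 [251.2, 252.6, 23.3, 37.3] 720 [ 715. -223.   64.] [ 682. -238.    7.] [ 732. -189.   96.]
jar 0.87 [194.8, 258.6, 16.8, 37.6] 717 [ 621. -354.   74.] [ 585. -371.   18.] [ 634. -322.  104.]
pumice 0.94 [160.0, 240.8, 34.1, 35.8] 705 [ 481. -332.   46.] [ 433. -372.    8.] [ 512. -275.   52.]
pumice 0.34 [275.7, 211.5, 16.7, 19.2] 317 [593.  14.  51.] [566.   7.  10.] [620.  71.  82.]
loofah 0.63 [270.6, 145.2, 49.0, 23.9] 190 [323. 383.  15.] [285.   4.  -1.] [599. 5
[... 1906 characters left out ...]
98.]
{'t': 1.2, 'joint_positions': array([-9.54964258e-02,  4.93635581e-01,  1.34549958e+00,  2.81198120e-08,
        1.30252075e+00, -9.54677770e-02]), 'joint_velocities': array([-0.00031693, -0.00109495,  0.00058625,  0.00077589,  0.00051166,
       -0.00066004]), 'effort': array([-4.97472706e-05, -8.82032704e+01, -3.84266245e+01, -2.35702337e-04,
        9.46029832e-04,  1.00320221e-04]), 'tool_pos': array([6.24991933e+02, 6.21713780e-03, 2.04354974e+02]), 'tcp_rot': array([-2.22143879e+00, -2.22137513e+00,  6.32026652e-05]), 'ft_force': array([ 0.66495863, -0.26061182, -0.21795086]), 'moment': array([-0.01003535,  0.00841788, -0.05255532]), 'grip_force': 0.0, 'width': 0.9998630813154656}
```

View pics/a.png

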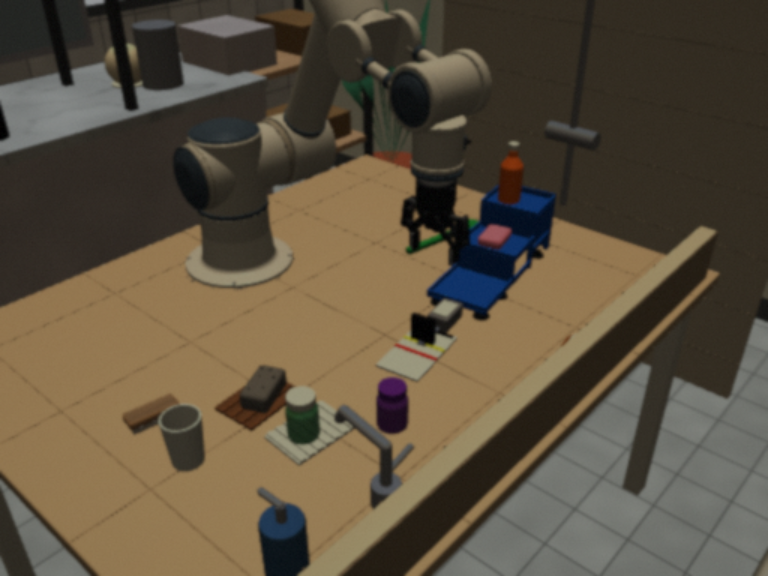

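View pics/b.png

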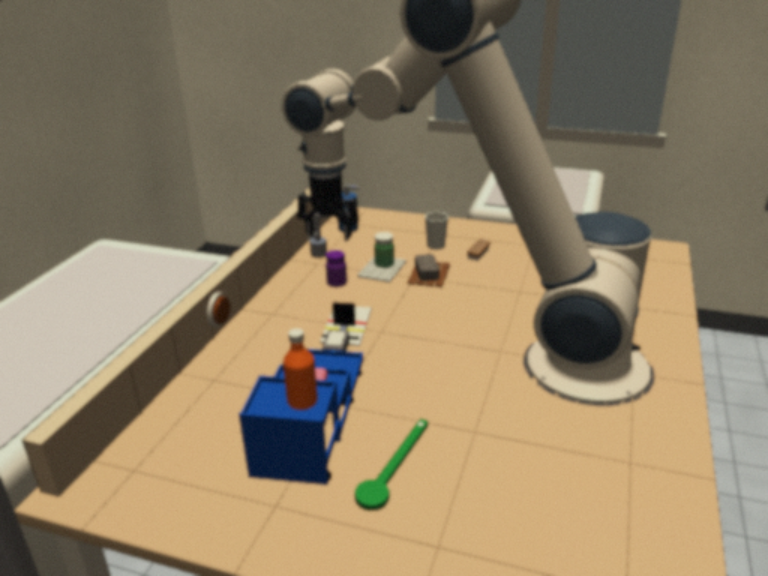

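The green jar at about (201,277) in the scene picture stands on the white mat, so the pull goes to the red mark. It could be confused with the purple look-alike at (262,270) or the grey beaker at (122,292). A faucet spout ends near the mat at about (228,273), and the pumice is on the board at (176,258). The handle is at (282,219).

```bash
python3 - <<'E'
from h import *
p,d,c=snap('wrist'); cv2.imwrite('pics/w1.png',p[:,:,::-1])
print('wristcam',(-np.array(c['R']).T@np.array(c['t'])).round(), np.array(c['R'])[2].round(2))
ims=[]
for n in ['scene','side','wrist']:
    if n=='wrist': pp,dd=p,d
    else: z=np.load(n+'.npz'); pp,dd=z['p'],z['d']
    cc=env.calibration(n) if n!='wrist' else c
    P=cloud(dd,cc,np.ones(dd.shape,bool)); C=pp[dd>0].astype(int)
    r,g,b=C.T
    B=(b>r+40)&(b>g+25)&(P[:,1]>50)&(P[:,2]>0)&(P[:,2]<170)&(P[:,0]>350)&(P[:,0]<750)
    if B.sum()>50:
        Q=P[B]; rect=cv2.minAreaRect(Q[:,:2].astype(np.float32)); print(n,'blue',B.sum(),rect)
        hh=np.histogram(Q[:,2],np.arange(0,170,6)); print(hh[0])
    K=(C.max(1)<45)&(abs(P[:,0]-600)<70)&(abs(P[:,1]-10)<60)&(P[:,2]>20)&(P[:,2]<95)
    if K.sum()>20:
        Q=P[K]; print(n,'black',K.sum(),np.median(Q,0).round(1),Q[:,2].max(), cv2.minAreaRect(Q[:,:2].astype(np.float32)))
    R=(r>120)&(r>g+60)&(r>b+60)&(P[:,2]<20)&(abs(P[:,0]-600)<150)&(P[:,1]>-150)&(P[:,1]<50)
    if R.sum()>10: print(n,'red',R.sum(),np.median(P[R],0).round(1),cv2.minAreaRect(P[R][:,:2].astype(np.float32)))
    # faucet: anything near mat high, not jar
    F=(P[:,0]>500)&(P[:,0]<850)&(P[:,1]>-480)&(P[:,1]<-200)&(P[:,2]>110)&(P[:,2]<260)
    if F.sum()>5: print(n,'high',F.sum(),P[F].min(0).round(),P[F].max(0).round(),np.median(P[F],0).round())
E
```

```text
wristcam [625.  69. 374.] [ 0.   -0.27 -0.96]
scene blue 1544 ((532.4617919921875, 366.639404296875), (151.3519287109375, 417.1470947265625), 9.545469284057617)
[  1   0   0   0 190 540 111  70   1   1   4  18   2   1  38 165  46  37
   2   0   0   0   0   0  28 190  52  47]
scene black 256 [597.6  13.5  55.5] 82.62169719964902 ((594.287109375, 14.914628982543945), (55.51905822753906, 15.919356346130371), 11.98797607421875)
scene red 54 [598.  -11.3   8. ] ((595.102294921875, -11.182069778442383), (96.29220581054688, 15.390299797058105), 8.893672943115234)
scene high 451 [ 714. -372.  110.] [ 832. -349.  163.] [ 783. -365.  144.]
side blue 3631 ((528.9518432617188, 355.9280090332031), (149.29151916503906, 406.07183837890625), 9.622964859008789)
[  3   0   0  10 297 180 156  79  88  84 104 103  74  83 175 127 162  76
  91  81  79  85  83  84 782 242 226  77]
side black 156 [585.5  24.6  51.6] 79.3044087476522 ((585.043701171875, 25.01215934753418), (46.578407287597656, 17.41313934326172), 10.533374786376953)
side red 11 [565.2 -18.5   4.1] ((594.193115234375, -16.453996658325195), (94.69595336914062, 13.71708869934082), 8.8014497756958)
side high 39 [ 712. -376.  110.] [ 825. -342.  156.] [ 805. -353.  130.]
wrist black 1244 [589.9  21.7  78.6] 81.4233562675061 ((590.3482666015625, 19.411422729492188), (55.55168914794922, 13.203344345092773), 9.6738862991333)
wrist red 788 [595.1 -10.8   7.3] ((594.386962890625, -10.75762939453125), (100.89584350585938, 9.921338081359863), 9.782772064208984)
```

View pics/w1.png

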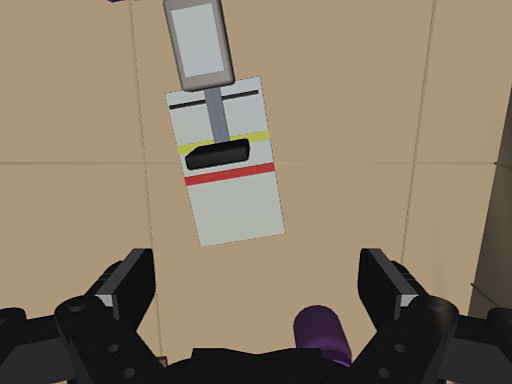

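The close wrist picture confirms the gauge: black handle at (217,154), red band at (229,174), and the pointer line at (215,100) behind, at home. The green jar at scene (201,277) on the white ribbed mat is the one to load. Moving to the handle, with the grip across its thickness.

Call:
jog_arm(commands=[-0.1,0.05,-0.2,0,0,-1,-0.1,0.05,-0.2,0,0,-1,-0.1,0.05,-0.2,0,0,-1,-0.1,0.05,-0.2,0,0,-1,-0.1,0.05,-0.2,0,0,-1,-0.1,0.05,-0.2,0,0,-1,-0.1,0.05,-0.2,0,0,-1,-0.1,0.05,-0.2,0,0,-1,-0.1,0.05,-0.2,0,0,-1,-0.1,0.05,-0.2,0,0,-1,-0.1,0.05,-0.2,0,0,-1,-0.07,0.08,-0.27,0,0,-1], claw=50, force=60)

```text
t: 2.25
tool_pos: [589.9, 18.9, 130.3]
tcp_rot: [3.089, 0.571, 0.001]
ft_force: [0.2, 0.6, 0.4]
width: 0.586
grip_force: 0.0
```

Call:
jog_arm(commands=[0,0,0,0,0,-1,0,0,0,0,0,-1,0,0,0,0,0,0,0,0,0,0,0,0])

```text
t: 2.58
tool_pos: [590.0, 18.9, 130.3]
tcp_rot: [3.13, 0.273, 0.0]
ft_force: [-0.2, 0.3, -0.3]
width: 0.582
grip_force: 0.0
```

```bash
python3 - <<'E'
from h import *
from scipy.spatial.transform import Rotation as Ro
o=env.get_obs(); print(o['t'],o['tool_pos'].round(1),Ro.from_rotvec(o['tcp_rot']).as_matrix().round(3),o['width'],o['ft_force'])
p,d,c=snap('wrist','w2.png')
P=cloud(d,c,np.ones(d.shape,bool)); C=p[d>0].astype(int)
v,u=np.nonzero(d>0)
K=(C.max(1)<45)&(abs(P[:,0]-590)<45)&(abs(P[:,1]-19)<30)&(P[:,2]>70)&(P[:,2]<88)
print(K.sum(),np.median(P[K],0),cv2.minAreaRect(P[K][:,:2].astype(np.float32)))
E
```

```text
2.5833 [590.   18.9 130.3] [[ 0.985  0.173  0.   ]
 [ 0.173 -0.985  0.   ]
 [ 0.     0.    -1.   ]] 0.5816132309399469 [-0.21318861  0.33043607 -0.34831232]
1484 [592.87125778  19.34774027  79.08780698] ((590.6638793945312, 19.177173614501953), (54.59530258178711, 13.323590278625488), 9.316845893859863)
```

View pics/w2.png

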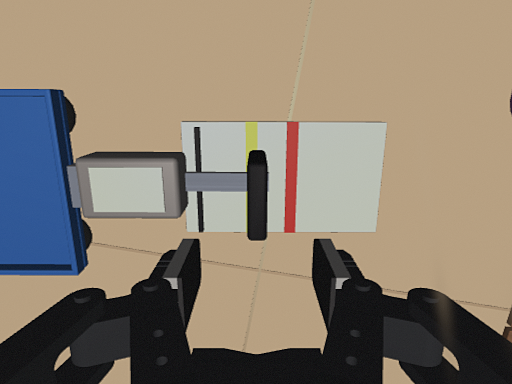

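The wrist picture shows the handle centred between the fingers at (257,195), with the pointer at (198,180), yellow at (252,180) and red at (291,180). The bands are free of the view, so I can check the pointer while pulling. Descending and closing.

Call:
jog_arm(commands=[0,0,-0.4,0,0,0,0,0,-0.4,0,0,0,0,0,-0.4,0,0,0,0,0,-0.4,0,0,0,0,0,-0.4,0,0,0,0,0,-0.4,0,0,0,0,0,-0.4,0,0,0,0,0,0,0,0,0])

```text
t: 3.3
tool_pos: [588.8, 18.9, 44.4]
tcp_rot: [-3.129, -0.272, 0.004]
ft_force: [-0.5, -1.1, -0.3]
width: 0.582
grip_force: 0.0
```

Call:
jog_arm(commands=[0,0,0,0,0,0,0,0,0,0,0,0,0,0,0,0,0,0,0,0,0,0,0,0,0,0,0,0,0,0,0,0,0,0,0,0,0,0,0,0,0,0,0,0,0,0,0,0], claw=5, force=50)

```text
t: 3.97
tool_pos: [590.5, 18.6, 47.3]
tcp_rot: [3.129, 0.269, 0.002]
ft_force: [-1.7, -3.7, 6.5]
width: 0.143
grip_force: 48.9
```

```bash
cat > g.py <<'E'
from h import *
from scipy import ndimage
o=env.get_obs(); print(o['t'],o['tool_pos'].round(1),o['width'],o['grip_force'],o['ft_force'].round(1))
p,d,c=snap('wrist','g%d.png'%int(o['t']*100))
# intersect rays with known height, caddy frame
R=np.array(c['R']);t=np.array(c['t']).ravel();K=np.array(c['mtx'])
def plane(m,z):
    v,u=np.nonzero(m); r=np.stack([(u-K[0,2])/K[0,0],(v-K[1,2])/K[1,1],np.ones(len(u))]); D=R.T@r; o=-R.T@t
    return (o[:,None]+D*((z-o[2])/D[2])).T
ey=np.array([-.168,.986,0]);ex=np.array([.986,.168,0]); h0=np.array([590.3,19.2,0])
q=p.astype(int); r,g,b=q[...,0],q[...,1],q[...,2]
def rep(n,m,z):
    P=plane(m,z)-h0; x=P@ex; y=P@ey; k=(abs(x)>15)&(abs(x)<46)&(y>-110)&(y<58)
    print(n,k.sum(), 'y', np.median(y[k]).round(1), np.percentile(y[k],[3,97]).round(1)) if k.sum()>5 else print(n,'none')
rep('yellow',(r>g-10)&(r>b+60)&(g>b+50),7); rep('red',(r>g+60)&(r>b+60),7); rep('pointer',q.max(2)<40,16)
E
python3 g.py; ls pics
```

```text
3.9667 [590.5  18.6  47.3] 0.14349322658326483 48.88570547103882 [-1.7 -3.7  6.5]
yellow 574 y 5.5 [0.6 9.3]
red 1091 y -30.5 [-34.8 -25.6]
pointer 3572 y 2.4 [-30.9  50.7]
a.png
b.png
g396.png
w1.png
w2.png
```

Handle gripped. Pulling 60 mm, then to 75 mm, and checking.

Call:
jog_arm(commands=[0.028,-0.1643,0,0,0,0,0.028,-0.1643,0,0,0,0,0.028,-0.1643,0,0,0,0,0.028,-0.1643,0,0,0,0,0.028,-0.1643,0,0,0,0,0.028,-0.1643,0,0,0,0,0.028,-0.1643,0,0,0,0,0.028,-0.1643,0,0,0,0,0.028,-0.1643,0,0,0,0,0.028,-0.1643,0,0,0,0,0.028,-0.1643,0,0,0,0,0.028,-0.1643,0,0,0,0])

```text
t: 5.02
tool_pos: [600.5, -39.3, 47.2]
tcp_rot: [-3.129, -0.268, -0.002]
ft_force: [-1.3, 11.5, 7.0]
width: 0.139
grip_force: 49.1
```

Call:
jog_arm(commands=[0.028,-0.1643,0,0,0,0,0.02,-0.115,0,0,0,0,0.017,-0.1,0,0,0,0,0.011,-0.066,0,0,0,0,0.008,-0.048,0,0,0,0,0,0,0,0,0,0])

```text
t: 5.52
tool_pos: [603.0, -53.9, 47.2]
tcp_rot: [-3.129, -0.268, -0.002]
ft_force: [-0.3, 13.4, 7.5]
width: 0.14
grip_force: 49.1
```

```bash
python3 g.py; ls -t pics|head -1; cp pics/$(ls -t pics|head -1) pics/pull.png
```

```text
5.5167 [603.  -53.9  47.2] 0.13991147981915925 49.13706600666046 [-0.3 13.4  7.5]
yellow 1428 y 4.8 [0.1 9.5]
red 1396 y -30.2 [-34.9 -25.6]
pointer 3611 y -70.5 [-103.9  -22.5]
g551.png
```

View pics/pull.png

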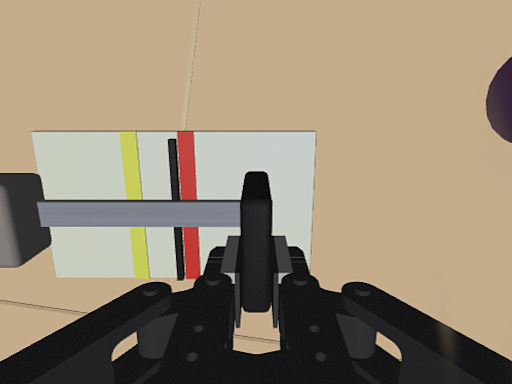

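The picture shows the pointer (black bar, (176,205)) just short of the red band (188,205), with yellow at (133,205) behind. Measuring the remainder exactly.

```bash
sed -i "s/^rep('yellow'.*//" g.py; cat >> g.py <<'E'
def band(n,m,z,lo,hi):
    P=plane(m,z)-h0; x=P@ex; y=P@ey
    for a,e in((18,44),(-44,-18)):
        k=(x>a)&(x<e)&(y>lo)&(y<hi)
        if k.sum()>5: print(n,a,k.sum(),np.median(y[k]).round(1),np.percentile(y[k],[3,97]).round(1))
band('red',(r>g+60)&(r>b+60),7,-40,-20); band('ptr',q.max(2)<60,16,-45,-8)
E
python3 g.py
```

```text
5.5667 [603.  -53.8  47.2] 0.13869241515578812 49.13338780403137 [ 0.3 12.5  6.8]
red 18 668 -30.2 [-34.8 -25.5]
red -44 514 -30.3 [-34.9 -25.7]
ptr 18 330 -23.9 [-26.1 -21.8]
ptr -44 420 -25.3 [-44.7 -21.9]
```

6.3 mm left. Moving 6 mm, then checking and holding.

Call:
jog_arm(commands=[0.011,-0.066,0,0,0,0,0.011,-0.066,0,0,0,0,0.009,-0.05,0,0,0,0,0.003,-0.015,0,0,0,0,0,0,0,0,0,0])

```text
t: 6.03
tool_pos: [604.0, -59.5, 47.2]
tcp_rot: [-3.128, -0.268, -0.002]
ft_force: [-0.4, 14.6, 6.5]
width: 0.138
grip_force: 49.2
```

```bash
python3 g.py
```

```text
6.0333 [604.  -59.5  47.2] 0.1384463776960749 49.15278375148773 [-0.4 14.6  6.5]
red 18 333 -32.6 [-35.  -30.3]
red -44 265 -32.7 [-35.1 -30.3]
ptr 18 339 -29.8 [-32.  -27.6]
ptr -44 280 -30.0 [-32.3 -27.7]
```

On the mark: pointer at -29.9, red centre at -30.2. Holding for more than 2 s.

Call:
jog_arm(commands=[0,0,0,0,0,0,0,0,0,0,0,0,0,0,0,0,0,0,0,0,0,0,0,0,0,0,0,0,0,0,0,0,0,0,0,0,0,0,0,0,0,0,0,0,0,0,0,0,0,0,0,0,0,0,0,0,0,0,0,0,0,0,0,0,0,0,0,0,0,0,0,0])

```text
t: 7.08
tool_pos: [603.9, -59.4, 47.2]
tcp_rot: [-3.128, -0.268, -0.002]
ft_force: [-0.7, 13.3, 6.2]
width: 0.137
grip_force: 49.1
```

Call:
jog_arm(commands=[0,0,0,0,0,0,0,0,0,0,0,0,0,0,0,0,0,0,0,0,0,0,0,0,0,0,0,0,0,0,0,0,0,0,0,0,0,0,0,0,0,0,0,0,0,0,0,0,0,0,0,0,0,0,0,0,0,0,0,0,0,0,0,0,0,0,0,0,0,0,0,0])

```text
t: 8.08
tool_pos: [603.9, -59.4, 47.2]
tcp_rot: [-3.128, -0.268, -0.002]
ft_force: [1.4, 14.1, 6.7]
width: 0.137
grip_force: 49.1
```

Call:
jog_arm(commands=[0,0,0,0,0,0,-0.014,0.082,0,0,0,0,-0.028,0.1643,0,0,0,0,-0.028,0.1643,0,0,0,0,-0.028,0.1643,0,0,0,0,-0.028,0.1643,0,0,0,0,-0.028,0.1643,0,0,0,0,-0.028,0.1643,0,0,0,0,-0.028,0.1643,0,0,0,0,-0.028,0.1643,0,0,0,0,-0.028,0.1643,0,0,0,0,-0.028,0.1643,0,0,0,0])

```text
t: 9.08
tool_pos: [595.1, -8.3, 47.2]
tcp_rot: [-3.129, -0.268, -0.002]
ft_force: [-0.7, 6.7, 6.5]
width: 0.139
grip_force: 49.1
```

Call:
jog_arm(commands=[-0.028,0.1643,0,0,0,0,-0.028,0.1643,0,0,0,0,-0.022,0.131,0,0,0,0,-0.017,0.1,0,0,0,0,-0.011,0.066,0,0,0,0,-0.011,0.066,0,0,0,0,-0.006,0.033,0,0,0,0,-0.006,0.033,0,0,0,0,-0.006,0.033,0,0,0,0,-0.003,0.016,0,0,0,0,0,0,0,0,0,0])

```text
t: 10.0
tool_pos: [591.1, 15.4, 47.2]
tcp_rot: [-3.13, -0.269, -0.002]
ft_force: [-0.3, 4.2, 5.7]
width: 0.14
grip_force: 49.1
```

Call:
jog_arm(commands=[-0.006,0.033,0,0,0,0,-0.006,0.033,0,0,0,0,-0.004,0.025,0,0,0,0,-0.003,0.018,0,0,0,0,-0.003,0.016,0,0,0,0,0,0,0,0,0,0,0,0,0,0,0,0])

```text
t: 10.58
tool_pos: [590.5, 18.5, 47.2]
tcp_rot: [3.13, 0.269, 0.002]
ft_force: [-1.0, -1.9, 5.6]
width: 0.136
grip_force: 49.2
```

```bash
sed -i 's/-45,-8)/40,58)/' g.py; python3 g.py
```

```text
10.5833 [590.5  18.5  47.2] 0.13590874413288817 49.18915629386902 [-1.  -1.9  5.6]
red 18 654 -30.1 [-34.7 -25.5]
red -44 259 -31.6 [-34.9 -26. ]
ptr 18 326 49.3 [47.2 51.4]
ptr -44 262 49.3 [47.1 51.4]
```

Call:
jog_arm(commands=[-0.003,0.016,0,0,0,0,0,0,0,0,0,0,0,0,0,0,0,0])

```text
t: 10.88
tool_pos: [590.5, 18.6, 47.3]
tcp_rot: [3.129, 0.269, 0.003]
ft_force: [-0.4, -6.1, 4.7]
width: 0.137
grip_force: 49.2
```

Call:
jog_arm(commands=[0,0,0,0,0,0,0,0,0,0,0,0,0,0,0,0,0,0,0,0,0,0,0,0,0,0,0,0,0,0,0,0,0,0,0,0,0,0,0.2,0,0,0,0,0,0.5,0,0,0,0,0,1,0,0,0,0,0,1,0,0,0,0,0,1,0,0,0,0,0,0.8,0,0,0], claw=50)

```text
t: 11.88
tool_pos: [590.1, 19.2, 184.0]
tcp_rot: [3.13, 0.268, 0.002]
ft_force: [0.3, 0.8, -0.1]
width: 0.584
grip_force: 0.0
```

```bash
python3 g.py; python3 - <<'E'
from h import *
# caddy tier from wrist + jar from stored views
p,d,c=snap('wrist')
for n in ['scene','side']:
    z=np.load(n+'.npz'); cc=env.calibration(n); P=cloud(z['d'],cc,np.ones(z['d'].shape,bool)); C=z['p'][z['d']>0].astype(int)
    J=(np.hypot(P[:,0]-603,P[:,1]+345)<50)&(P[:,2]>25)
    Q=P[J]; T=Q[Q[:,2]>np.percentile(Q[:,2],98)-4]
    from scipy.optimize import least_squares
    B=Q[(Q[:,2]>30)&(Q[:,2]<60)]
    f=least_squares(lambda s:np.hypot(B[:,0]-s[0],B[:,1]-s[1])-30,[603,-345],loss='soft_l1')
    print(n,'jar',f.x.round(1),'top',np.percentile(Q[:,2],98).round(1),T.mean(0).round(1))
E
```

```text
11.8833 [590.1  19.2 184. ] 0.5840922770705886 0.0 [ 0.3  0.8 -0.1]
red 18 254 -30.2 [-34.6 -25.5]
red -44 209 -30.0 [-34.4 -25.6]
ptr 18 94 49.5 [47.9 51.1]
ptr -44 82 49.5 [47.9 51.2]
scene jar [ 603.2 -340.3] top 103.8 [ 606.4 -342.3  101.8]
side jar [ 601.  -341.4] top 100.7 [ 596.1 -333.5   98.9]
```

Gauge is home and released. Going over the jar.

Call:
jog_arm(commands=[0.03,-0.6,0,0,0,0,0.03,-1,0,0,0,0,0.03,-1,0,0,0,0,0.03,-1,0,0,0,0,0.03,-1,0,0,0,0,0.03,-1,0,0,0,0,0.03,-1,0,0,0,0,0.03,-1,0,0,0,0,0.03,-1,0,0,0,0,0.03,-1,0,0,0,0,0.03,-1,0,0,0,0,0.03,-1,0,0,0,0], claw=85)

```text
t: 12.98
tool_pos: [600.2, -330.1, 180.9]
tcp_rot: [-3.13, -0.268, 0.001]
ft_force: [0.1, 1.0, -0.4]
width: 0.995
grip_force: 0.0
```

Call:
jog_arm(commands=[0.03,-0.4,0,0,0,0,0,0,0,0,0,0,0,0,0,0,0,0])

```text
t: 13.23
tool_pos: [601.1, -340.7, 180.7]
tcp_rot: [-3.129, -0.266, 0.001]
ft_force: [0.4, 0.1, 0.3]
width: 0.996
grip_force: 0.0
```

```bash
python3 - <<'E'
from h import *
from scipy.optimize import least_squares
o=env.get_obs(); print(o['t'],o['tool_pos'].round(1))
p,d,c=snap('wrist','w3.png')
P=cloud(d,c,np.ones(d.shape,bool)); C=p[d>0].astype(int)
rr=np.hypot(P[:,0]-602,P[:,1]+341); k=(rr<45)&(P[:,2]>92)&(P[:,2]<112)
print('cap',k.sum(),np.median(P[k],0).round(1),P[k].min(0).round(1),P[k].max(0).round(1),cv2.minEnclosingCircle(P[k][:,:2].astype(np.float32)))
ey=np.array([-.168,.986,0]);ex=np.array([.986,.168,0])
for n in ['scene','side']:
    p,d,c=snap(n); P=cloud(d,c,np.ones(d.shape,bool)); r,g,b=p[d>0].astype(int).T
    B=(b>r+40)&(b>g+25)&(P[:,1]>50)&(P[:,2]>10)&(P[:,2]<170)&(P[:,0]>350)&(P[:,0]<750)
    Q=P[B]; x=Q@ex;y=Q@ey;z=Q[:,2]
    print(n,'x all',np.percentile(x,[1,99]).round(1),'y all',np.percentile(y,[1,99]).round(1))
    f=(z>26)&(z<34); print(' floor x',np.percentile(x[f],[1,99]).round(1),'y',np.percentile(y[f],[1,99]).round(1),'z',np.median(z[f]))
    t=(z>147)&(z<165); print(' top y',np.percentile(y[t],[1,99]).round(1),'x',np.percentile(x[t],[1,99]).round(1))
    m=(z>86)&(z<94); print(' mid y',np.percentile(y[m],[1,99]).round(1))
    f=(z>36)&(z<44)&(y<y.min()+20); print(' front lip y',np.percentile(y[f],[5,50,95]).round(1),f.sum())
    t2=(z>80)&(z<165); print(' rect',cv2.minAreaRect(Q[t2][:,:2].astype(np.float32)))
E
```

```text
13.2333 [ 601.1 -340.7  180.7]
cap 3685 [ 603.9 -340.6  100.3] [ 576.2 -367.4   92. ] [ 628.9 -314.6  102.8] ((602.7150268554688, -340.9201354980469), 26.51662826538086)
scene x all [513.  660.6] y all [ 68.  455.6]
 floor x [514.5 646.8] y [ 91.3 221.3] z 31.166253398812742
 top y [337.2 458.9] x [512.5 660.3]
 mid y [243. 341.]
 front lip y [67.3 71.4 76.8] 60
 rect ((521.9114990234375, 430.79754638671875), (153.2381591796875, 250.18487548828125), 10.094910621643066)
side x all [507.6 653.2] y all [ 71.3 462.3]
 floor x [508.7 641.4] y [ 69.3 461.2] z 29.07802247828769
 top y [340.4 461.8] x [507.6 654. ]
 mid y [220.4 461.7]
 front lip y [65.1 73.8 77.8] 33
 rect ((515.5147705078125, 434.01409912109375), (148.29519653320312, 244.5775146484375), 9.8240327835083)
```

View pics/w3.png

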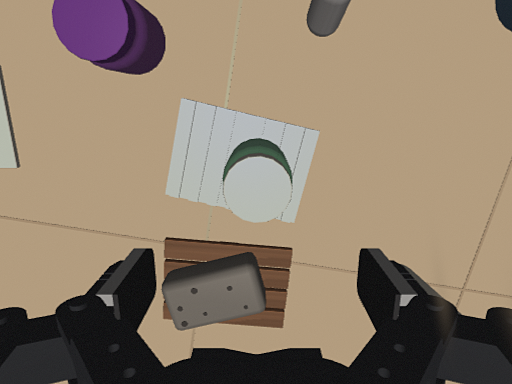

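The wrist picture shows the jar's white cap at (257,188) on the white mat, the purple look-alike at (100,25) away, the faucet tip at (325,20) clear and the pumice on the board at (215,290). The jar is at (602.5,-341) with its top at 100. Descending and gripping.

Call:
jog_arm(commands=[0.05,0,-0.4,0,0,0,0,0,-0.7,0,0,0,0,0,-0.7,0,0,0,0,0,-0.7,0,0,0,0,0,-0.7,0,0,0,0,0,-0.6,0,0,0,0,0,-0.5,0,0,0,0,0,-0.32,0,0,0,0,0,0,0,0,0,0,0,0,0,0,0])

```text
t: 14.22
tool_pos: [603.0, -340.3, 42.4]
tcp_rot: [-3.13, -0.269, 0.001]
ft_force: [-1.2, -0.7, 0.2]
width: 0.996
grip_force: 0.0
```

Call:
jog_arm(commands=[0,0,0,0,0,0,0,0,0,0,0,0,0,0,0,0,0,0,0,0,0,0,0,0,0,0,0,0,0,0,0,0,0,0,0,0,0,0,0,0,0,0,0,0,0,0,0,0], claw=50, force=40)

```text
t: 14.88
tool_pos: [603.5, -341.0, 44.0]
tcp_rot: [3.129, 0.268, 0.002]
ft_force: [-1.7, 1.8, 6.9]
width: 0.608
grip_force: 41.0
```

Call:
jog_arm(commands=[0,0,0.1,0,0,0,0,0,0.3,0,0,0,0,0,0.5,0,0,0,0,0,0.5,0,0,0,0,0,0.5,0,0,0,0,0,0.5,0,0,0,0,0,0.5,0,0,0,0,0,0.5,0,0,0,0,0,0.3,0,0,0,0,0,0.1,0,0,0,0,0,0,0,0,0])

```text
t: 15.8
tool_pos: [603.3, -340.9, 157.6]
tcp_rot: [3.129, 0.268, 0.002]
ft_force: [0.1, 0.2, -2.4]
width: 0.612
grip_force: 41.8
```

```bash
python3 - <<'E'
from h import *
p,d,c=snap('scene'); P=cloud(d,c,np.ones(d.shape,bool)); v,u=np.nonzero(d>0); C=p[d>0].astype(int); r,g,b=C.T
for n in ['scene','side']:
    if n=='side': p,d,c=snap('side'); P=cloud(d,c,np.ones(d.shape,bool)); C=p[d>0].astype(int); r,g,b=C.T
    G=(g>r+12)&(g>b+5)&(np.hypot(P[:,0]-603,P[:,1]+341)<40)
    Q=P[G]; print(n,G.sum(),Q.min(0).round(1),Q.max(0).round(1),np.percentile(Q[:,2],[2,50,98]).round(1))
    if n=='scene': cv2.imwrite('pics/lift.png',cv2.resize(p[200:320,150:290,::-1],None,fx=5,fy=5))
E
```

```text
scene 103 [ 596.1 -373.   141.8] [ 634.1 -329.9  195.1] [150.8 185.7 194. ]
side 126 [ 570.9 -342.3  129.1] [ 614.9 -303.9  195.2] [133.4 164.  192. ]
```

View pics/lift.png

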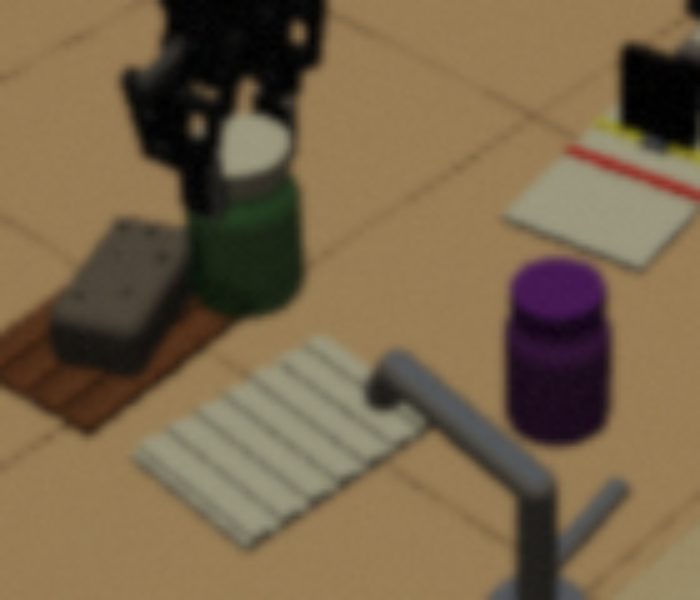

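The crop shows the jar held upright by its cap and lifted clear, with the mat empty and the pumice and purple jar untouched. Carrying it to the tier.

Call:
jog_arm(commands=[-0.03,0.3,0.05,0,0,0,-0.07,0.6,0.05,0,0,0,-0.08,0.9,0,0,0,0,-0.08,0.9,0,0,0,0,-0.08,0.9,0,0,0,0,-0.08,0.9,0,0,0,0,-0.08,0.9,0,0,0,0,-0.08,0.9,0,0,0,0,-0.08,0.9,0,0,0,0,-0.08,0.9,0,0,0,0,-0.08,0.9,0,0,0,0,-0.08,0.9,0,0,0,0])

```text
t: 16.9
tool_pos: [575.0, -41.9, 159.2]
tcp_rot: [-3.13, -0.268, 0.002]
ft_force: [-0.2, -1.0, -2.7]
width: 0.613
grip_force: 42.0
```

Call:
jog_arm(commands=[-0.08,0.9,0,0,0,0,-0.08,0.9,0,0,0,0,-0.08,0.9,0,0,0,0,-0.08,0.9,0,0,0,0,-0.08,0.9,0,0,0,0,-0.08,0.9,0,0,0,0,-0.08,0.9,0,0,0,0,-0.08,0.9,0,0,0,0,-0.08,0.9,0,0,0,0,-0.08,0.8,0,0,0,0,-0.05,0.5,0,0,0,0,0,0.2,0,0,0,0])

```text
t: 17.9
tool_pos: [549.4, 246.4, 159.2]
tcp_rot: [-3.13, -0.271, 0.001]
ft_force: [-0.9, -0.3, -1.1]
width: 0.611
grip_force: 42.0
```

Call:
jog_arm(commands=[0,0,0,0,0,0,0,0,0,0,0,0])

```text
t: 18.07
tool_pos: [550.4, 243.7, 159.4]
tcp_rot: [3.13, 0.268, -0.001]
ft_force: [-0.0, -0.9, -2.1]
width: 0.609
grip_force: 42.0
```

```bash
python3 - <<'E'
from h import *
o=env.get_obs(); print(o['t'],o['tool_pos'].round(1),o['width'],o['ft_force'].round(1))
ey=np.array([-.168,.986,0]);ex=np.array([.986,.168,0]); T=o['tool_pos']; print('tcp xy caddy',T@ex-585,T@ey-146)
p,d,c=snap('wrist','w4.png'); P=cloud(d,c,np.ones(d.shape,bool)); r,g,b=p[d>0].astype(int).T
B=(b>r+40)&(b>g+25)&(P[:,2]>22)&(P[:,2]<50); Q=P[B]; x=Q@ex-585;y=Q@ey-146
k=y<70; print('low tier x',np.percentile(x[k],[0.5,99.5]).round(1),'y',np.percentile(y[k],[.5,99.5]).round(1))
L=(Q[:,2]>38)&(y<75); print('lips x',np.histogram(x[L],np.arange(-85,90,10)),'y',np.histogram(y[L],np.arange(-90,90,10))[0])
F=(Q[:,2]<35)&k; print('floor z',np.median(Q[F,2]).round(1), 'x',np.percentile(x[F],[1,99]).round(1),'y',np.percentile(y[F],[1,99]).round(1))
E
```

```text
18.0667 [550.4 243.7 159.4] 0.60871001646133 [-0.  -0.9 -2.1]
tcp xy caddy -1.4070099604075494 1.8040686736142675
low tier x [-58.5  73.3] y [-75.6  69.4]
lips x (array([   0,    5,   64,   89,   94,  102,  103,  104,  109,  117,  113,
        117,  116,  129,  130, 1159,    0]), array([-85, -75, -65, -55, -45, -35, -25, -15,  -5,   5,  15,  25,  35,
        45,  55,  65,  75,  85])) y [  0 992  75  73  77  72  76  73  72  76  71  76  72  76  74  73 523]
floor z 30.4 x [-54.7  68.7] y [-71.3  69. ]
```

View pics/w4.png

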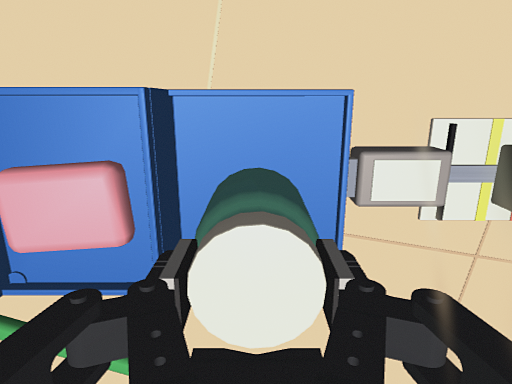

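The wrist picture shows the jar's cap at (257,285) over the empty lowest tier, whose floor spans about (175–345, 95–290). The soap at (65,205) is clear, and the gauge pointer is still at home. Floor measured at 30.4. Lowering.

Call:
jog_arm(commands=[0.05,-0.07,-0.2,0,0,0,0,0,-0.4,0,0,0,0,0,-0.5,0,0,0,0,0,-0.5,0,0,0,0,0,-0.5,0,0,0,0,0,-0.4,0,0,0,0,0,-0.25,0,0,0,0,0,-0.1,0,0,0,0,0,0,0,0,0,0,0,0,0,0,0])

```text
t: 18.95
tool_pos: [552.4, 241.9, 74.6]
tcp_rot: [-3.13, -0.267, -0.001]
ft_force: [0.7, -0.2, -2.2]
width: 0.61
grip_force: 42.0
```

Call:
jog_arm(commands=[0,0,-0.033,0,0,0,0,0,-0.033,0,0,0,0,0,-0.033,0,0,0,0,0,0,0,0,0,0,0,0,0,0,0])

```text
t: 19.37
tool_pos: [552.1, 242.2, 71.3]
tcp_rot: [-3.13, -0.268, -0.0]
ft_force: [-0.5, -0.7, -1.9]
width: 0.61
grip_force: 42.0
```

Call:
jog_arm(commands=[0,0,-0.033,0,0,0,0,0,-0.033,0,0,0,0,0,-0.033,0,0,0,0,0,-0.033,0,0,0,0,0,0,0,0,0,0,0,0,0,0,0])

```text
t: 19.87
tool_pos: [551.9, 242.1, 67.1]
tcp_rot: [3.13, 0.268, -0.0]
ft_force: [0.5, 0.7, -2.6]
width: 0.611
grip_force: 42.0
```

Call:
jog_arm(commands=[0,0,-0.033,0,0,0,0,0,0,0,0,0,0,0,0,0,0,0])

```text
t: 20.12
tool_pos: [552.0, 242.1, 66.2]
tcp_rot: [-3.13, -0.268, -0.0]
ft_force: [-0.2, 0.7, -2.4]
width: 0.606
grip_force: 42.0
```

Call:
jog_arm(commands=[0,0,-0.02,0,0,0,0,0,-0.02,0,0,0,0,0,0,0,0,0,0,0,0,0,0,0])

```text
t: 20.45
tool_pos: [552.3, 242.2, 66.0]
tcp_rot: [-3.13, -0.268, -0.001]
ft_force: [-4.0, -1.4, 11.5]
width: 0.608
grip_force: 43.8
```

Call:
jog_arm(commands=[0,0,-0.02,0,0,0,0,0,-0.02,0,0,0,0,0,0,0,0,0,0,0,0,0,0,0])

```text
t: 20.78
tool_pos: [552.6, 242.3, 65.9]
tcp_rot: [-3.13, -0.268, -0.003]
ft_force: [-8.3, -3.0, 31.3]
width: 0.611
grip_force: 45.9
```

Contact on the floor. I'll relieve the excess press, then release.

Call:
jog_arm(commands=[0,0,0.02,0,0,0,0,0,0.03,0,0,0,0,0,0,0,0,0,0,0,0,0,0,0])

```text
t: 21.12
tool_pos: [552.3, 242.2, 66.0]
tcp_rot: [-3.13, -0.268, -0.001]
ft_force: [-2.9, -0.2, 10.6]
width: 0.606
grip_force: 43.5
```

Call:
jog_arm(commands=[0,0,0,0,0,0,0,0,0,0,0,0,0,0,0,0,0,0,0,0,0,0,0,0,0,0,0,0,0,0,0,0,0,0,0,0], claw=76)

```text
t: 21.62
tool_pos: [552.0, 242.1, 65.3]
tcp_rot: [3.13, 0.268, -0.0]
ft_force: [0.6, 0.1, -0.3]
width: 0.891
grip_force: 0.0
```

Call:
jog_arm(commands=[0,0,0.1,0,0,0,0,0,0.3,0,0,0,0,0,0.6,0,0,0,0,0,0.8,0,0,0,0,0,0.8,0,0,0,0,0,0.8,0,0,0,0,0,0.8,0,0,0,0,0,0.5,0,0,0,0,0,0,0,0,0])

```text
t: 22.37
tool_pos: [553.6, 242.7, 210.7]
tcp_rot: [-3.129, -0.268, -0.009]
ft_force: [0.3, -0.2, 0.4]
width: 0.894
grip_force: 0.0
```

```bash
python3 - <<'E'
from h import *
ims=[]
ey=np.array([-.168,.986,0]);ex=np.array([.986,.168,0])
p,d,c=snap('wrist'); P=cloud(d,c,np.ones(d.shape,bool)); C=p[d>0].astype(int)
k=(np.hypot(P[:,0]-552,P[:,1]-242)<45)&(P[:,2]>114)&(P[:,2]<128)
print('cap',k.sum(),np.percentile(P[k],[2,50,98],0).round(1)); m=np.array(cv2.minEnclosingCircle(P[k][:,:2].astype(np.float32))[0]); print(m, m@ex[:2]-585,m@ey[:2]-146)
s,_,_=snap('scene')
cv2.imwrite('pics/fin.png',np.hstack([p[:,:,::-1][:,:400],cv2.resize(s[100:260,200:360,::-1],(384,384))]))
E
```

```text
cap 3447 [[528.5 219.  120.2]
 [552.7 242.6 122.3]
 [576.  265.9 123.7]]
[551.39916992 242.39024353] -0.5988575439453143 0.36171957397459664
```

View pics/fin.png

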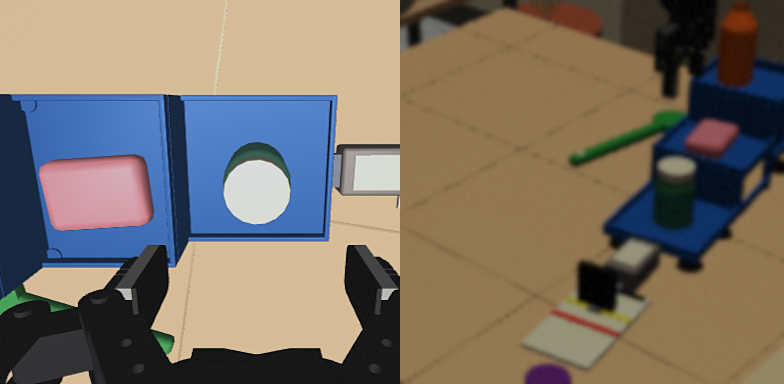

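The jar stands upright near the middle of the lowest tier (cap at (257,190) in the left panel, top at z 122). The gauge is at home and the soap and shampoo are undisturbed. Handing in.

```bash
python3 -c "
from workcell import env
print(env.sign_off())"
```

```text
the job is handed in; nothing more can be done
None
```

I pulled the gauge to the red mark, held it there about two seconds and eased it fully home, then set the green jar upright near the middle of the lowest tier; the job is handed in at about 22 s, though the jar was briefly pressed onto the tier floor with about 31 N before I eased off.

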